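# Seal the round flask and hold it down on the touch mixer

## Robot

A 6-joint arm with a two-finger parallel gripper is mounted at the origin on a cart in front of the work surface, level with it; the furniture and walls round the work are solid. World frame = base frame: x ahead of the robot, y to its left, z up, the work surface at z = 0. Lengths are in m, angles in rad, forces in N, time in s.
With the tool pointing down it reaches from about 0.3 to 0.75 m from the base axis. Payload 8.5 kg.
Tool frame: the origin (TCP) lies at the very end of the fingers, on their centre line; the grasp point (between the pads) lies 19 mm behind it (grasp_offset is the distance from the TCP to the grasp point, in m); z points along the fingers, y is the line along which they close (so a half turn about z gives the same grasp; the last joint's range is limited). The gripper opens to 85 mm and grips with 20 to 120 N. Pads are 22 mm wide; open, the fingers measure 114 mm over their backs; the gripper's body (76 mm by 85 mm) begins 54 mm behind the grasp point. The pads swing forward as they close: fully open they stand 13 mm farther back than shut.
Start: joints at [-1.552, 0.381, 1.297, -0, 1.464, -0.215], TCP at [0.127, -0.535, 0.231] pointing down, gripper open.
Joint ranges: [-3.11, 3.11], [-0.89, 2.33], [0.22, 2.48], [-1.42, 4.56], [0.17, 2.85], [-2.88, 2.88]. Speed limits (rad/s): [2.39, 2.39, 3.14, 3.14, 3.14, 3.14].

## Interface

Orientations are given as [roll, pitch, yaw] about the fixed x, y, z axes, in that order (R = Rz(yaw) Ry(pitch) Rx(roll)).
In Python, from cell import * gives the robot as it stands.
- The arm moves only by the tool jog_arm, never from a script. Its argument "moves" is a list of rows, each a list of 7 numbers: the opening, from 0 (shut) to 1 (fully open), then the shift along the tool's x, y, z in mm, then the turn, a rotation vector about the tool's x, y, z in degrees. A call has 1 to 8 rows; each row is the pose to reach, as a shift and turn from the pose commanded when the call began, along the tool's axes at that moment; what a row does not reach only later rows make up. A row lasts 1/10 s, in which the tool goes at most 50 mm and 8.59 degrees, less where a joint would pass 70% of its speed; a pose out of reach is approached as far as the arm can. A call with a gripper value outside its range is refused whole. The fingers move at their own pace and stop on an object; the grip force is fixed at half the most. Time passes only in rows, so rows that repeat a pose let the fingers close. It gives the time, the measured TCP pose, the force, the opening and the grip force at its end, in the units of the state.
- get_state(): the state, without advancing time (a new reading comes with each control period).
- camera(name): name is "scene" or "top" or "wrist"; returns (picture, depth): 384x512x3 uint8, red, green, blue; 384x512 float32, m along the optical axis (not along the pixel's ray), 0 where there is no reading.
- camera_params(name): a dict with "mtx" (3x3 intrinsics, pixels), "R" (3x3) and "t" (3): a world point X has camera coordinates R X + t. Camera axes: x right, y down, z forward; pixel columns grow to the right and rows downward; lengths in m; the calibration is good to about 2 mm. A picture is of the moment at which its call begins: read the wrist's pose just before it. camera_params takes no time and is no camera call; for the wrist camera it gives the pose at the moment of the call.
- job_done(): hands the job in; it is judged then, once.
The state is a dict: "clock": time; "qpos": joint angles; "joint_vel": joint speeds; "joint_torque": joint torques, N m; "position": TCP position; "tcp_rot": TCP orientation; "wrist_force": force on the tool from outside, world axes, zero at the start; "moment": the same for the moment, N m; "grip_width": finger opening in m; "gripper_force": force on a finger pad.
Only numpy, scipy, OpenCV 4.12 (cv2) and the standard library are available. Lean on these libraries where they do the work, as an engineer would, in place of code of your own. Each camera call takes 0.05 s, during which the arm holds its last target. There are 200 camera calls.

## Task

The dried film in the larger of the two round flasks has to be mixed on the touch mixer, which runs only while its sprung ring is held down. First press the flask's raised cap fully home while the flask still stands in its cork ring; then lift the flask out, keep it upright, set its bulb in the mixer's ring and push the ring all the way down without forcing it. Finish while still holding the flask down there, the gripper on nothing but the flask; leave the smaller flask, its cap and everything else alone.

Things in the scene. Friction and masses are not known exactly. Their poses are not given: they have to be found in the camera images.
- flask_large: Target: the larger round-bottom flask, amber glass, about 0.16 kg; upright in a cork ring. Origin = lowest point of the bulb, z up along the neck. Bulb 60 mm across, centre at z 30; neck 26 mm across from z 60 to the glass rim at z 112. Neck free to grip from z 62 to 102 with the cap home; keep fingertips above z 62 to clear the bulb.
- flask_large_cap (a joint): White push cap, 33 mm across, 12.5 mm high, on the larger flask's neck; slides along it and cannot come off. 0 = raised (as at the start), 0.006 m = home (rests at up to 0.0068). Detent: it holds in either end place; about 5.5 N pushes it down, past 3 mm it snaps home by itself; a pull of over 5.5 N reopens it.
- flask_large_cap_top (a point): Centre of the flat top of the larger flask's cap: 123 mm above the flask's origin when raised, 117 mm when home.
- rest_large: Cork ring, 75 mm across, 20 mm high, opening 50 mm, fixed to the table, in which the larger flask stands with its lowest point about 7 mm above the table. Origin = centre of its underside.
- mixer: Touch mixer: round white housing 112 mm across and 62 mm high, fixed to the table, a small knob and switch on its front (-x side), the sprung ring on top. Origin = centre of its underside, z up. A tall microscope fills the table to its right (y below about -0.16, x above 0.5): swing past its front, close to the robot.
- cradle (a joint): The mixer's sprung black rubber ring on three steel legs; slides straight down. 0 = up, 0.010 m = fully down on its stop. It stays up under the flask's weight, starts to sink at about 1 N of push on the flask and is fully down at about 11 N (about 1 N per mm).
- cradle_rim (a point): Centre of the ring's upper rim, 108 mm above the table while up; moves with the ring. The ring is a funnel: 69 mm across outside, 60 mm inside at the rim, narrowing at 45 degrees to 36 mm over 12 mm, open below. With the large flask seated in it the flask's lowest point is 17.6 mm below this point.
- rest_small: Cork ring, 66 mm across, 18 mm high, fixed to the table, in which the smaller flask stands. Origin = centre of its underside.
- flask_small: The smaller round-bottom flask, not to be touched: same shape and glass, bulb 44 mm across, neck 22 mm, 101 mm to the top of its raised cap. Origin = lowest point of the bulb.
- flask_small_cap (a joint): The smaller flask's cap, 0 = raised as it must stay.
- vial_dark: Bystander: small bottle with a dark cap, 24 mm across, 55 mm high, origin under its centre.
- vial_pale: Bystander: small white bottle, 24 mm across, 55 mm high, origin under its centre.
- tape_roll: Bystander: roll of tape lying flat, 62 mm across, 24 mm high, origin under its centre.
- timer: Bystander: bench timer with a display, 36x68x54 mm, origin under its centre.

How it is judged:
On the way, in this order (a step that is already met when the one before it is completed fails the run):
1. the large flask's cap is pressed home while the flask stands in its cork ring (value of joint flask_large_cap above 0.0045 m and distance between flask_large and rest_large below 0.015 m), for 0.2 s.
2. the sealed flask is lifted clear of its cork ring (value of joint flask_large_cap above 0.0045 m and z of flask_large in the frame of rest_large above 0.05 m), for 0.1 s.
At the end, for the whole second after the job is handed in: the large flask, cap home (over 4.5 of 6 mm), sits centred (6 mm) and upright (10 degrees) in the mixer's ring and is held still by the fingers so that the ring is over 8 of its 10 mm down; the arm does not touch the mixer; the small flask stands in its cork ring, cap up (value of joint cradle above 0.008 m and value of joint flask_large_cap above 0.0045 m and horizontal distance between flask_large and cradle_rim below 0.006 m and z of flask_large in the frame of cradle_rim between -0.022 and -0.013 m and angle between flask_large's own z axis and vertical below 0.17 rad and linear speed of flask_large below 0.02 m/s and contact force between flask_large and the fingers above 3 N and contact force between flask_large and mixer above 5 N and contact force between each of the arm, the fingers and mixer below 1 N and distance between flask_small and rest_small below 0.015 m and value of joint flask_small_cap below 0.002 m); the arm keeps its last pose, push and grip.
It fails at once if the large flask leaves its cork ring with its cap not home (value of joint flask_large_cap below 0.0035 m and z of flask_large in the frame of rest_large above 0.03 m).
It fails at once if the large flask is tipped over 35 degrees (angle between flask_large's own z axis and vertical above 0.61 rad).
It fails at once if the flask is forced: over 60 N on the mixer or on the cork ring (contact force between flask_large and mixer above 60 N or contact force between flask_large and rest_large above 60 N).
It fails at once if the small flask or its cap, or another thing listed as a bystander, is shifted by over 25 mm or pressed (distance of any of flask_small, vial_dark, vial_pale, tape_roll, timer from where it was at the start of the episode above 0.025 m or value of joint flask_small_cap above 0.003 m).
It also fails if it takes over 54 s, if anything falls off the work surface, if the arm or the gripper's body presses on something with over 40 N, if the wrist force passes 120 N, or if a joint passes its speed limit or range.

## Working session

There is one attempt and no reset: what is moved stays moved. The work goes in short steps, Python scripts to look and compute and a tool call to move; the robot and the scene stay as the last step left them, time stands still between calls to the robot, and variables do not carry over. Pictures are saved under pics/ and viewed, at most 11 in all, crops included, and the job is handed in when it is done.

Besides the shell and the picture viewer there is one more tool, called after "Emit:" as name(argument=value, ...), one argument or row to a line, values as JSON. jog_arm: Moves the arm, as the interface text tells. Its arguments: {"type":"object","properties":{"moves":{"type":"array"}},"required":["moves"]}

```bash
mkdir -p pics; ls; python3 - <<'E'
from cell import *
import cv2,numpy as np
s=get_state();print(s)
for n in("scene","top"):
    p,d=camera(n);cv2.imwrite(f"pics/{n}0.png",p[:,:,::-1]);np.savez(f"{n}0.npz",p=p,d=d,**camera_params(n));print(n,camera_params(n))
E
```

```text
pics
{'clock': 0.0, 'qpos': array([-1.55229830e+00,  3.81225341e-01,  1.29824225e+00, -1.07394541e-06,
        1.46360611e+00, -2.15291527e-01]), 'joint_vel': array([ 0.0007869 , -0.00155656, -0.00044824,  0.00202839, -0.00109598,
       -0.00098556]), 'joint_torque': array([ 1.62323697e-03, -4.48458695e+01, -2.31280535e+01, -1.31484830e-04,
        4.66344340e-03,  1.14839168e-05]), 'position': array([ 0.12741269, -0.53474533,  0.23070227]), 'tcp_rot': array([-3.14014558e+00, -3.15355022e-04,  2.33789442e-01]), 'wrist_force': array([-0.53080237,  0.41441358,  0.00496744]), 'moment': array([-0.04026824, -0.00972407,  0.05755177]), 'gripper_force': 0.0, 'grip_width': 0.0850223983526246}
scene {'mtx': array([[467.32559546,   0.        , 249.58799882],
       [  0.        , 467.32559546, 190.8703614 ],
       [  0.        ,   0.        ,   1.        ]]), 'R': array([[-0.66384736, -0.74750601, -0.02326887],
       [-0.30378633,  0.29795738, -0.90495042],
       [ 0.68338902, -0.59368018, -0.42488033]]), 't': array([0.46742048, 0.22445608, 0.82154786])}
top {'mtx': array([[389.98710973,   0.        , 252.13687353],
       [  0.        , 389.98710973, 189.15926857],
       [  0.        ,   0.        ,   1.        ]]), 'R': array([[ 4.19791219e-03, -9.99691444e-01, -2.44825185e-02],
       [-9.88428871e-01, -4.35854301e-04, -1.51684468e-01],
       [ 1.51626994e-01,  2.48359862e-02, -9.88125715e-01]]), 't': array([0.13104255, 0.57852968, 0.85921862])}
```

View pics/scene0.png

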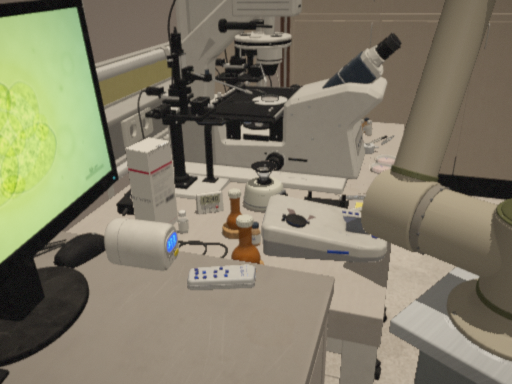

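View pics/top0.png

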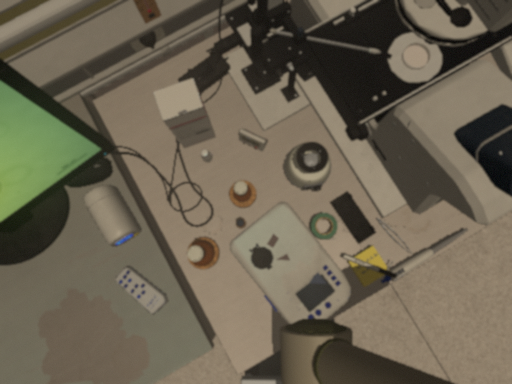

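The top view shows flask caps near (242,188) and (196,253), and the mixer ring near (313,155). The scene view shows the same two amber flasks near (245,240) and (235,212). I'll measure these with depth.

```bash
cat > h.py <<'E'
import numpy as np,cv2
def load(f):
    z=np.load(f);return z['p'],z['d'],z['mtx'],z['R'],z['t']
def world(d,K,R,t):
    v,u=np.mgrid[:d.shape[0],:d.shape[1]]
    c=np.stack([(u-K[0,2])/K[0,0]*d,(v-K[1,2])/K[1,1]*d,d],-1)
    return (c-t)@R
def ray(u,v,z,K,R,t):
    r=R.T@np.linalg.solve(K,[u,v,1.]);o=-R.T@t
    return o+r*(z-o[2])/r[2]
E
python3 - <<'E'
from h import *
p,d,K,R,t=load('top0.npz');W=world(d,K,R,t)
for n,(u,v) in dict(A=(242,188),B=(196,253),M=(313,155)).items():
    w=W[v-30:v+30,u-30:u+30].reshape(-1,3);dd=d[v-30:v+30,u-30:u+30].ravel()
    w=w[(dd>0)]
    print(n,"zmax",np.sort(w[:,2])[::-30][:1],np.percentile(w[:,2],[50,90,97,99,100]).round(3))
    for lo,hi in ((.015,.03),(.055,.07),(.085,.115),(.115,.15)):
        q=w[(w[:,2]>lo)&(w[:,2]<hi)]
        if len(q)>5: print(lo,hi,len(q),q.mean(0).round(4),q.min(0).round(3),q.max(0).round(3))
def crop(u,v,r,s): return cv2.resize(p[v-r:v+r,u-r:u+r,::-1],None,fx=s,fy=s,interpolation=cv2.INTER_CUBIC)
cv2.imwrite('pics/c.png',cv2.resize(p[120:280,170:350,::-1],None,fx=4.4,fy=3.75,interpolation=cv2.INTER_CUBIC) if 0 else cv2.resize(p[125:275,170:350,::-1],None,fx=4,fy=4,interpolation=cv2.INTER_CUBIC))
E
```

```text
A zmax [0.11381808] [0.    0.021 0.109 0.111 0.114]
0.015 0.03 292 [0.565  0.1555 0.0181] [0.523 0.124 0.015] [0.603 0.229 0.023]
0.055 0.07 9 [0.5626 0.1532 0.0618] [0.561 0.146 0.055] [0.567 0.162 0.07 ]
0.085 0.115 151 [0.5709 0.156  0.1096] [0.557 0.142 0.101] [0.587 0.17  0.114]
B zmax [0.1331458] [0.001 0.074 0.129 0.13  0.133]
0.015 0.03 303 [0.4324 0.2489 0.0197] [0.365 0.212 0.015] [0.502 0.334 0.027]
0.055 0.07 199 [0.4226 0.2551 0.0605] [0.368 0.224 0.055] [0.456 0.325 0.07 ]
0.115 0.15 216 [0.4313 0.2467 0.1282] [0.416 0.231 0.116] [0.447 0.264 0.133]
M zmax [0.11314855] [0.024 0.103 0.109 0.11  0.113]
0.015 0.03 386 [ 0.6928 -0.0465  0.0239] [ 0.594 -0.084  0.015] [0.74  0.056 0.03 ]
0.055 0.07 581 [0.6252 0.0073 0.0602] [ 0.593 -0.047  0.055] [0.686 0.047 0.069]
0.085 0.115 697 [ 0.6409 -0.0007  0.1011] [ 0.606 -0.034  0.085] [0.673 0.034 0.113]
```

View pics/c.png

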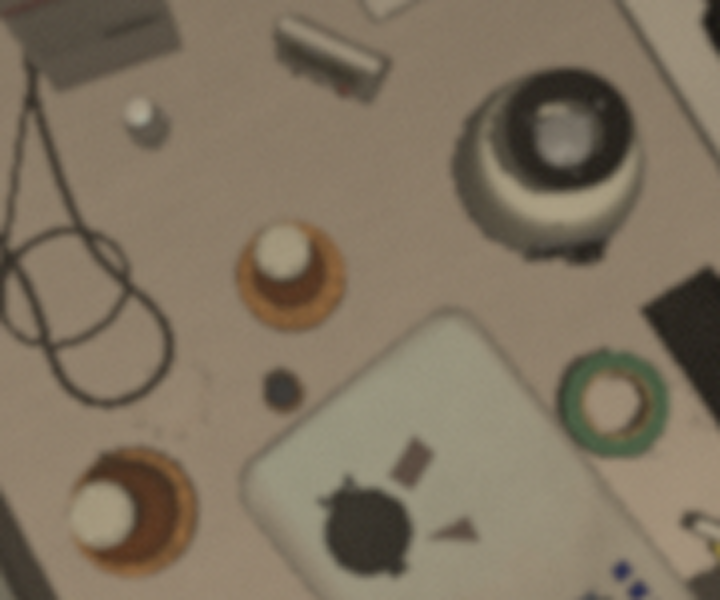

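```bash
python3 - <<'E'
from h import *
p,d,K,R,t=load('top0.npz');W=world(d,K,R,t)
h=cv2.cvtColor(p,cv2.COLOR_RGB2HSV)
for n,(u,v) in dict(A=(243,192),B=(203,252)).items():
    m=np.zeros(d.shape,np.uint8);s=np.s_[v-25:v+25,u-25:u+25]
    m[s]=((h[s][...,1]>110)&(h[s][...,0]<25))
    c=max(cv2.findContours(m,0,2)[0],key=cv2.contourArea);(x,y),r=cv2.minEnclosingCircle(c);e=cv2.fitEllipse(cv2.convexHull(c))
    print(n,x,y,r,ray(x,y,.02,K,R,t),ray(*e[0],.02,K,R,t),e)
    m2=np.zeros(d.shape,np.uint8);m2[s]=((W[s][...,2]>.1))
    M=cv2.moments(m2,True);print(' cap',M['m10']/M['m00'],M['m01']/M['m00'],ray(M['m10']/M['m00'],M['m01']/M['m00'],.13 if n=='B' else .108,K,R,t))
m=((W[...,2]>.096)&(W[...,2]<.12)).astype(np.uint8);m[:, :280]=0;m[:,345:]=0;m[:130]=0;m[190:]=0
c=max(cv2.findContours(m,0,2)[0],key=cv2.contourArea);e=cv2.fitEllipse(cv2.convexHull(c));print(e,ray(*e[0],.107,K,R,t))
for u,v in((240,222),(150,330),(130,270),(170,290),(185,290),(160,240),(150,200),(140,290),(110,215)):print(u,v,W[v,u].round(3))
E
```

```text
A 242.46153259277344 193.53846740722656 13.262369155883789 [0.57159893 0.15607336 0.02      ] [0.57139019 0.15593538 0.02      ] ((242.51864624023438, 193.62518310546875), (25.85506248474121, 26.239168167114258), 27.824941635131836)
 cap 240.5 188.24683544303798 [0.57065498 0.15599358 0.108     ]
B 202.69497680664062 252.68919372558594 15.743475914001465 [0.43196375 0.24795191 0.02      ] [0.43183204 0.2473513  0.02      ] ((202.94985961914062, 252.74746704101562), (29.99625587463379, 31.368000030517578), 39.97924041748047)
 cap 196.08695652173913 253.2086956521739 [0.43192957 0.24506306 0.13      ]
((312.2207946777344, 157.22499084472656), (30.922054290771484, 31.97943687438965), 106.82272338867188) [6.39335235e-01 8.38364094e-05 1.07000000e-01]
240 222 [0.501 0.159 0.054]
150 330 [0.27  0.348 0.079]
130 270 [0.396 0.391 0.098]
170 290 [0.352 0.309 0.076]
185 290 [0.35  0.281 0.051]
160 240 [0.461 0.35  0.019]
150 200 [ 0.558  0.384 -0.001]
140 290 [0.354 0.368 0.096]
110 215 [0.508 0.418 0.156]
```

Emit:
jog_arm(
  moves=[
    [0, 50, 0, -15, 0, 0, 8],
    [0, 100, -20, -15, 0, 0, 13.4],
    [0, 140, -60, -15, 0, 0, 13.4],
    [0, 150, -110, -15, 0, 0, 13.4],
    [0, 165, -158, -15, 0, 0, 13.4],
    [0, 175, -206, -15, 0, 0, 13.4],
  ],
)

```text
clock: 0.7
position: [0.2501, -0.3033, 0.2459]
tcp_rot: [-3.141, 0.0, 0.0]
wrist_force: [0.8, 0.4, 0.7]
grip_width: -0.0
gripper_force: 0.0
```

Large flask: axis about (0.432,0.246). Mixer ring: about (0.639,0.000). The large flask is the left, nearer one. I'll swing on and turn the closing line along world x.

Emit:
jog_arm(
  moves=[
    [0, 25, -40, 0, 0, 0, -8],
    [0, 50, -80, 0, 0, 0, -16],
    [0, 75, -120, 0, 0, 0, -24],
    [0, 100, -160, 0, 0, 0, -32],
    [0, 115, -205, 0, 0, 0, -40],
    [0, 130, -250, 0, 0, 0, -48],
    [0, 140, -295, 0, 0, 0, -56],
    [0, 150, -340, 0, 0, 0, -64],
  ],
)

```text
clock: 1.5
position: [0.4, 0.0365, 0.2462]
tcp_rot: [-3.141, 0.0, 1.123]
wrist_force: [0.8, -0.6, 0.6]
grip_width: -0.0004
gripper_force: 0.0
```

```bash
python3 -c "
from cell import *
s=get_state();print(s['position'],s['tcp_rot'],s['qpos'])"
```

```text
[0.39998614 0.03646865 0.24621705] [-3.14139176e+00  1.09918158e-04  1.12277663e+00] [-2.05926363e-01  1.03860159e-01  1.63609668e+00 -5.93980047e-05
  1.40185719e+00  2.42103339e-01]
```

Emit:
jog_arm(
  moves=[
    [0, 45, -14, 0, 0, 0, -8],
    [0, 90, -28, 0, 0, 0, -16],
    [0, 135, -42, 0, 0, 0, -24],
    [0, 170, -52, 0, 0, 0, -25.8],
    [0, 202, -62, 0, 0, 0, -25.8],
    [0, 202, -62, 0, 0, 0, -25.8],
    [0, 202, -62, 0, 0, 0, -25.8],
  ],
)

```text
clock: 2.2
position: [0.4326, 0.2434, 0.2458]
tcp_rot: [-3.141, 0.001, 1.569]
wrist_force: [0.0, -0.3, -0.8]
grip_width: -0.0
gripper_force: 0.0
```

```bash
python3 - <<'E'
from cell import *
from h import *
s=get_state();c=camera_params('wrist');p,d=camera('wrist')
print(s['position'],s['tcp_rot'],s['wrist_force'])
np.savez('w1.npz',p=p,d=d,**c);cv2.imwrite('pics/w1.png',p[:,:,::-1])
W=world(d,c['mtx'],c['R'],c['t'])
m=((W[...,2]>.122)&(W[...,2]<.138)&(d>0)&(abs(W[...,0]-.432)<.04)&(abs(W[...,1]-.246)<.04)).astype(np.uint8)
cs=cv2.findContours(m,0,2)[0];k=max(cs,key=cv2.contourArea);(x,y),r=cv2.minEnclosingCircle(k)
print(x,y,r,ray(x,y,.130,c['mtx'],c['R'],c['t']),W[m>0].mean(0),np.median(W[m>0][:,2]),-c['R'].T@c['t'])
E
```

```text
[0.43256814 0.24335594 0.24584821] [-3.14053452e+00  5.81103153e-04  1.56857609e+00] [ 0.04111002 -0.25118218 -0.78712516]
254.35064697265625 175.67532348632812 17.73574447631836 [0.43156744 0.25219505 0.13      ] [0.43154363 0.25151607 0.12777948] 0.12796432499715793 [0.43248379 0.31964326 0.38775593]
```

View pics/w1.png

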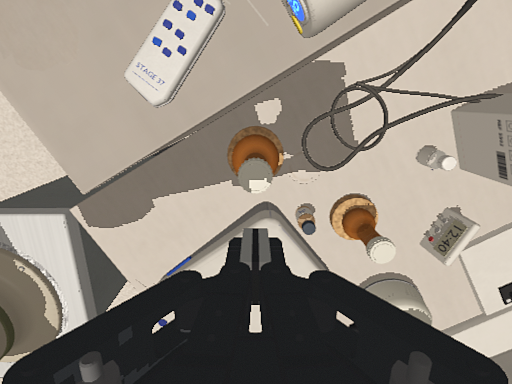

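Wrist view: large flask's cap at about (255,175), its cork ring at (257,152), with the closed fingers at the lower middle. I'll cross-check y from the ring.

```bash
python3 - <<'E'
from h import *
p,d,K,R,t=load('w1.npz');print(K[0,0]);W=world(d,K,R,t)
h=cv2.cvtColor(p,cv2.COLOR_RGB2HSV);m=((h[...,1]>90)&(h[...,0]<25)).astype(np.uint8);m[:115]=0;m[200:]=0;m[:,:215]=0;m[:,295:]=0
c=max(cv2.findContours(m,0,2)[0],key=cv2.contourArea);c=c[c[:,0,1]<158]
(x,y),a,_=cv2.fitEllipse(c.reshape(-1,1,2));print(x,y,a,ray(x,y,.018,K,R,t), cv2.boundingRect(c))
g=cv2.cvtColor(p,cv2.COLOR_RGB2GRAY)
print([(v,g[v,255],h[v,255].tolist(),W[v,255].round(3).tolist()) for v in range(150,200,3)])
p,d,K,R,t=load('scene0.npz');W=world(d,K,R,t)
s=(d>0)&(W[...,2]>.118)&(W[...,2]<.14)&(abs(W[...,0]-.432)<.04)&(abs(W[...,1]-.247)<.04)
q=W[s];v,u=np.where(s);print('scene',q.min(0),q.max(0),q.mean(0),u.min(),u.max(),v.min(),v.max())
E
```

```text
284.1389981188729
254.61004638671875 145.12237548828125 (36.582862854003906, 54.121421813964844) [0.43161386 0.26392543 0.018     ] (227, 126, 57, 32)
[(150, np.uint8(86), [13, 187, 127], [0.432, 0.265, 0.063]), (153, np.uint8(61), [13, 171, 88], [0.432, 0.263, 0.072]), (156, np.uint8(59), [13, 185, 87], [0.432, 0.263, 0.091]), (159, np.uint8(119), [20, 37, 125], [0.432, 0.266, 0.122]), (162, np.uint8(136), [21, 36, 142], [0.432, 0.265, 0.128]), (165, np.uint8(135), [21, 36, 141], [0.432, 0.262, 0.128]), (168, np.uint8(135), [20, 36, 141], [0.432, 0.259, 0.129]), (171, np.uint8(134), [21, 38, 140], [0.432, 0.257, 0.129]), (174, np.uint8(135), [21, 38, 141], [0.432, 0.253, 0.128]), (177, np.uint8(135), [23, 38, 140], [0.432, 0.251, 0.129]), (180, np.uint8(237), [21, 27, 245], [0.432, 0.248, 0.129]), (183, np.uint8(233), [22, 27, 240], [0.432, 0.244, 0.127]), (186, np.uint8(232), [20, 27, 240], [0.432, 0.242, 0.129]), (189, np.uint8(236), [20, 28, 244], [0.432, 0.239, 0.129]), (192, np.uint8(235), [22, 26, 242], [0.432, 0.235, 0.127]), (195, np.uint8(200), [17, 35, 211], [0.432, 0.189, -0.0]), (198, np.uint8(202), [18, 35, 212], [0.432, 0.185, -0.001])]
scene [0.41385693 0.23698702 0.11808023] [0.44807259 0.26966716 0.13153796] [0.42727635 0.25614563 0.12656238] 236 252 214 226
```

Emit:
jog_arm(
  moves=[
    [0, 6, -1, 40, 0, 0, 0],
    [0, 6, -1, 75, 0, 0, 0],
    [0, 6, -1, 100, 0, 0, 0],
    [0, 6, -1, 100, 0, 0, 0],
    [0, 6, -1, 100, 0, 0, 0],
  ],
)

```text
clock: 2.75
position: [0.4324, 0.2485, 0.1472]
tcp_rot: [3.141, -0.0, 1.566]
wrist_force: [0.1, 0.7, 0.8]
grip_width: 0.0003
gripper_force: 0.0
```

```bash
python3 - <<'E'
from cell import *
from h import *
s=get_state();c=camera_params('wrist');p,d=camera('wrist')
print(s['position'],s['tcp_rot'],s['wrist_force'])
np.savez('w2.npz',p=p,d=d,**c)
q=c['R']@s['position']+c['t'];print('tcp px',(c['mtx']@q/q[2])[:2])
cv2.imwrite('pics/w2.png',cv2.resize(p[130:290,150:360,::-1],None,fx=3.5,fy=3.5))
E
```

```text
[0.43238192 0.24850235 0.14722205] [ 3.14106905e+00 -9.26908509e-05  1.56594022e+00] [0.09010375 0.66962797 0.80680704]
tcp px [255.59917801 243.76285891]
```

View pics/w2.png

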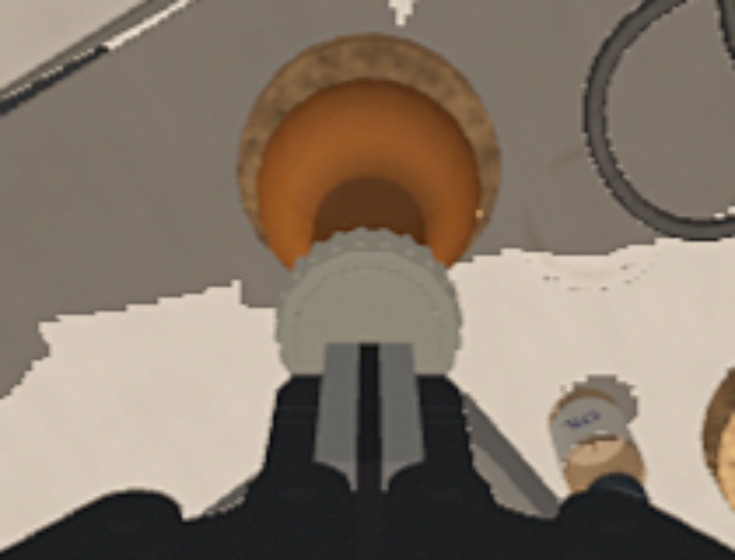

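The closed fingertips (crop about 369,343) line up in x with the cap (centre about 369,320). I'll compute the cap centre from this view, then press.

```bash
python3 - <<'E'
from h import *
p,d,K,R,t=load('w2.npz');W=world(d,K,R,t)
s=(d>0)&(W[...,2]>.125)&(W[...,2]<.135)&(abs(W[...,0]-.432)<.03)&(W[...,1]>.23)&(W[...,1]<.29)
v,u=np.where(s)
for r in range(v.min(),v.max()+1,3):
    k=u[v==r]; print(r,k.min(),k.max(),W[r,k.min()].round(4),W[r,k.max()].round(4))
q=W[s];print(np.median(q[:,2]))
# circle fit on far boundary with known radius
from scipy.optimize import least_squares
b=[];
for c in range(u.min(),u.max()+1):
    r=v[u==c].min(); 
    if r<222:b.append(ray(c,r,.129,K,R,t)[:2])
b=np.array(b);f=least_squares(lambda x:np.hypot(*(b-x[:2]).T)-x[2],[.432,.249,.0165]);print(f.x,f.cost)
E
```

```text
199 259 260 [0.4346 0.2673 0.1257] [0.4352 0.2671 0.1251]
202 244 267 [0.4254 0.2654 0.1256] [0.4395 0.2653 0.1254]
205 239 271 [0.4224 0.2639 0.1267] [0.442  0.2632 0.1253]
208 236 273 [0.4205 0.2617 0.1262] [0.4431 0.2619 0.1269]
211 233 275 [0.4186 0.2597 0.126 ] [0.4444 0.2597 0.1263]
214 231 278 [0.4174 0.2581 0.1269] [0.4463 0.2578 0.1265]
217 230 279 [0.4167 0.2561 0.1269] [0.4469 0.256  0.127 ]
220 229 279 [0.4159 0.2536 0.1257] [0.4469 0.2544 0.1279]
223 229 281 [0.4159 0.2521 0.1271] [0.4484 0.2512 0.1254]
226 229 280 [0.4159 0.2501 0.1271] [0.4477 0.2498 0.1267]
229 230 279 [0.4165 0.2485 0.128 ] [0.4471 0.2476 0.1265]
232 230 278 [0.4163 0.2458 0.1266] [0.4465 0.2454 0.1263]
235 231 278 [0.417  0.2441 0.1275] [0.4467 0.2428 0.1252]
0.12795713803742012
[0.4317562  0.25197524 0.01585637] 4.692970690375959e-06
```

Emit:
jog_arm(
  moves=[
    [0, 1.5, 0, 10, 0, 0, 0],
    [0, 1.5, 0, 14, 0, 0, 0],
    [0, 1.5, 0, 16, 0, 0, 0],
    [0, 1.5, 0, 18, 0, 0, 0],
    [0, 1.5, 0, 20, 0, 0, 0],
    [0, 1.5, 0, 20, 0, 0, 0],
  ],
)

```text
clock: 3.4
position: [0.4319, 0.2507, 0.1263]
tcp_rot: [3.142, -0.0, 1.567]
wrist_force: [0.1, 0.1, 1.3]
grip_width: 0.0003
gripper_force: 0.5
```

Emit:
jog_arm(
  moves=[
    [0, 0, 0, 1, 0, 0, 0],
    [0, 0, 0, 2, 0, 0, 0],
    [0, 0, 0, 2, 0, 0, 0],
  ],
)

```text
clock: 3.7
position: [0.4317, 0.2506, 0.1241]
tcp_rot: [-3.141, 0.0, 1.567]
wrist_force: [-0.1, 0.2, -0.0]
grip_width: 0.0
gripper_force: 0.0
```

Emit:
jog_arm(
  moves=[
    [0, 0, 0, 1, 0, 0, 0],
    [0, 0, 0, 2, 0, 0, 0],
    [0, 0, 0, 2, 0, 0, 0],
  ],
)

```text
clock: 4.0
position: [0.4324, 0.2508, 0.1229]
tcp_rot: [3.14, -0.001, 1.567]
wrist_force: [-0.3, 0.0, 5.9]
grip_width: -0.0001
gripper_force: 2.6
```

Emit:
jog_arm(
  moves=[
    [0, 0, 0, 1, 0, 0, 0],
    [0, 0, 0, 1.5, 0, 0, 0],
    [0, 0, 0, 1.5, 0, 0, 0],
    [0, 0, 0, 1.5, 0, 0, 0],
  ],
)

```text
clock: 4.4
position: [0.433, 0.251, 0.1226]
tcp_rot: [3.138, -0.001, 1.567]
wrist_force: [-1.1, 0.6, 15.2]
grip_width: -0.0004
gripper_force: 7.5
```

Emit:
jog_arm(
  moves=[
    [0, 0, 0, -10, 0, 0, 0],
    [1, 0, 0, -30, 0, 0, 0],
    [1, 0, 0, -30, 0, 0, 0],
    [1, 0, 0, -30, 0, 0, 0],
    [1, 0, 0, -30, 0, 0, 0],
    [1, 0, 0, -30, 0, 0, 0],
    [1, 0, 0, -30, 0, 0, 0],
  ],
)

```text
clock: 5.1
position: [0.4317, 0.2506, 0.1503]
tcp_rot: [-3.141, 0.0, 1.567]
wrist_force: [0.7, 0.4, 0.1]
grip_width: 0.0847
gripper_force: 0.0
```

```bash
python3 - <<'E'
from cell import *
from h import *
s=get_state();c=camera_params('wrist');p,d=camera('wrist')
print(s['position'],s['tcp_rot'],s['wrist_force'],s['grip_width'])
cv2.imwrite('pics/w3.png',p[:,:,::-1])
K,R,t=c['mtx'],c['R'],c['t'];W=world(d,K,R,t)
s=(d>0)&(W[...,2]>.112)&(W[...,2]<.135)&(abs(W[...,0]-.432)<.03)&(W[...,1]>.22)&(W[...,1]<.29)
q=W[s];print(np.median(q[:,2]),q.min(0),q.max(0));v,u=np.where(s);(x,y),r=cv2.minEnclosingCircle(np.c_[u,v].astype(np.float32));print(x,y,r,ray(x,y,.122,K,R,t))
E
```

```text
[0.43171388 0.25061788 0.15029745] [-3.14055800e+00  3.04994033e-04  1.56718672e+00] [0.67434663 0.38675701 0.14944482] 0.08468495864556684
0.121885463187312 [0.41478472 0.23454321 0.11200539] [0.44881056 0.26799893 0.12408379]
255.76922607421875 218.92308044433594 25.952381134033203 [0.4318992  0.25338827 0.122     ]
```

View pics/w3.png

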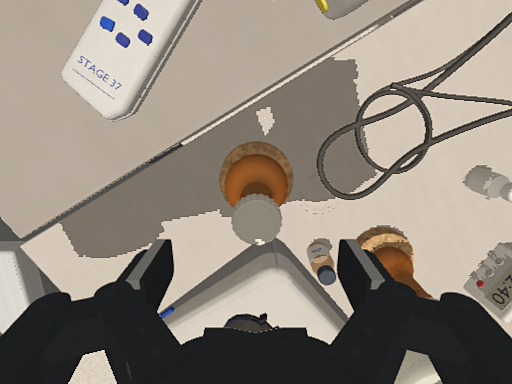

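Cap top dropped from 0.1285 to 0.122, so the cap is home. The open fingers straddle the flask, so I'll descend along the neck and grip.

Emit:
jog_arm(
  moves=[
    [1, 0.5, 0, 30, 0, 0, 0],
    [1, 0.5, 0, 60, 0, 0, 0],
    [1, 0.5, 0, 78, 0, 0, 0],
    [1, 0.5, 0, 78, 0, 0, 0],
    [0, 0.5, 0, 78, 0, 0, 0],
    [0, 0.5, 0, 78, 0, 0, 0],
    [0, 0.5, 0, 78, 0, 0, 0],
    [0, 0.5, 0, 78, 0, 0, 0],
  ],
)

```text
clock: 5.95
position: [0.4323, 0.2513, 0.0736]
tcp_rot: [3.14, -0.0, 1.567]
wrist_force: [-0.2, -0.0, 5.7]
grip_width: 0.03
gripper_force: 58.8
```

Emit:
jog_arm(
  moves=[
    [0, 0, 0, 0, 0, 0, 0],
    [0, 0, 0, 0, 0, 0, 0],
    [0, 0, 0, 0, 0, 0, 0],
  ],
)

```text
clock: 6.25
position: [0.4323, 0.2514, 0.0736]
tcp_rot: [3.14, -0.0, 1.567]
wrist_force: [-1.6, -0.4, 6.3]
grip_width: 0.0292
gripper_force: 58.5
```

Width 29 mm on a 26 mm neck and 6 N upward suggest that the fingertips are riding on the shoulder. I'll regrip about 4 mm higher.

Emit:
jog_arm(
  moves=[
    [0.6, 0, 0, 0, 0, 0, 0],
    [0.6, 0, 0, 0, 0, 0, 0],
    [0.6, 0, 0, -4, 0, 0, 0],
    [0.6, 0, 0, -4, 0, 0, 0],
    [0, 0, 0, -4, 0, 0, 0],
    [0, 0, 0, -4, 0, 0, 0],
    [0, 0, 0, -4, 0, 0, 0],
    [0, 0, 0, -4, 0, 0, 0],
  ],
)

```text
clock: 7.05
position: [0.432, 0.2512, 0.077]
tcp_rot: [3.141, -0.0, 1.567]
wrist_force: [-0.1, -0.1, 3.8]
grip_width: 0.0308
gripper_force: 58.8
```

Emit:
jog_arm(
  moves=[
    [0, 0, 0, 0, 0, 0, 0],
    [0, 0, 0, 0, 0, 0, 0],
  ],
)

```text
clock: 7.25
position: [0.432, 0.2512, 0.077]
tcp_rot: [3.141, -0.0, 1.567]
wrist_force: [-0.5, 0.4, 4.7]
grip_width: 0.0304
gripper_force: 58.8
```

```bash
python3 - <<'E'
from cell import *
from h import *
p,d=camera('wrist');s=get_state();print(s['position'],s['grip_width'],s['wrist_force'])
cv2.imwrite('pics/w4.png',cv2.resize(p[130:300,150:360,::-1],None,fx=3.5,fy=3.5))
E
```

```text
[0.43200933 0.25124595 0.07697349] 0.030519507452706155 [-0.38103867  0.86110426  5.66970706]
```

View pics/w4.png

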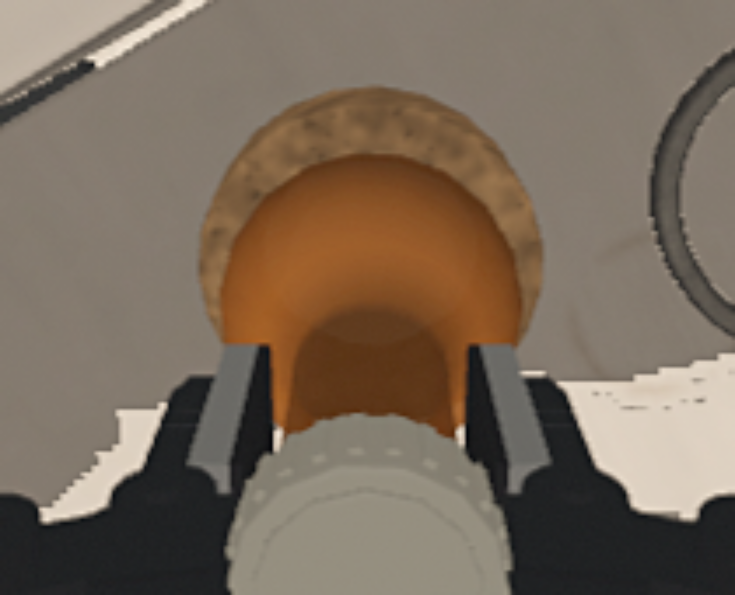

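The pads don't reach the neck: there is a gap each side at the tips (crop x 272 and 468, neck 290–450). The pad tops are catching the cap skirt, so I need to go lower.

Emit:
jog_arm(
  moves=[
    [0.6, 0, 0, 0, 0, 0, 0],
    [0.6, 0, 0, 0, 0, 0, 0],
    [0.6, 0, 0, 9, 0, 0, 0],
    [0.6, 0, 0, 9, 0, 0, 0],
    [0, 0, 0, 9, 0, 0, 0],
    [0, 0, 0, 9, 0, 0, 0],
    [0, 0, 0, 9, 0, 0, 0],
    [0, 0, 0, 9, 0, 0, 0],
  ],
)

```text
clock: 8.1
position: [0.4319, 0.2512, 0.0679]
tcp_rot: [3.141, -0.0, 1.567]
wrist_force: [0.7, 0.4, 0.2]
grip_width: 0.0275
gripper_force: 53.8
```

Emit:
jog_arm(
  moves=[
    [0, 0, 0, 0, 0, 0, 0],
    [0, 0, 0, 0, 0, 0, 0],
  ],
)

```text
clock: 8.3
position: [0.4319, 0.2512, 0.0679]
tcp_rot: [3.142, -0.0, 1.567]
wrist_force: [-0.4, 0.7, -0.9]
grip_width: 0.0275
gripper_force: 53.9
```

Emit:
jog_arm(
  moves=[
    [0, 0, 0, -5, 0, 0, 0],
    [0, 0, 0, -12, 0, 0, 0],
    [0, 0, 0, -15, 0, 0, 0],
    [0, 0, 0, -15, 0, 0, 0],
  ],
)

```text
clock: 8.7
position: [0.4322, 0.2513, 0.0835]
tcp_rot: [3.14, -0.0, 1.567]
wrist_force: [0.5, 0.4, -1.4]
grip_width: 0.0273
gripper_force: 54.5
```

```bash
cat > chk.py <<'E'
from cell import *
from h import *
import sys
s=get_state();c=camera_params('wrist');p,d=camera('wrist')
T=s['position'];print(T,s['tcp_rot'],s['grip_width'],s['wrist_force'],s['gripper_force'])
K,R,t=c['mtx'],c['R'],c['t'];W=world(d,K,R,t)
m=(d>0)&(W[...,2]>T[2]+.035)&(W[...,2]<T[2]+.068)&(np.hypot(W[...,0]-T[0],W[...,1]-T[1]-.002)<.012)
print('captop',np.median(W[m],0),m.sum())
cv2.imwrite(sys.argv[1],p[:,:,::-1])
E
python3 chk.py pics/w5.png
```

```text
[0.43218054 0.25125625 0.08346195] [ 3.14041575e+00 -3.58683746e-04  1.56723342e+00] 0.027256942879633646 [ 0.48282283  0.4099346  -1.35556772] 54.451743364334106
captop [0.43216531 0.25466479 0.13796693] 2691
```

View pics/w5.png

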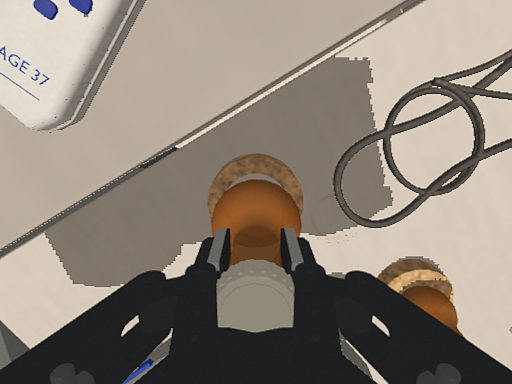

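The flask hangs free of the cork ring and the cap is still home (top 54.5 mm above TCP, as before). I'll lift and carry it.

Emit:
jog_arm(
  moves=[
    [0, 0, 0, -20, 0, 0, 0],
    [0, 0, 0, -50, 0, 0, 0],
    [0, 0, 0, -85, 0, 0, 0],
    [0, 0, 0, -115, 0, 0, 0],
    [0, 0, 0, -130, 0, 0, 0],
    [0, -20, 16, -130, 0, 0, 0],
    [0, -50, 41, -130, 0, 0, 0],
    [0, -80, 66, -130, 0, 0, 0],
  ],
)

```text
clock: 9.55
position: [0.498, 0.1702, 0.2128]
tcp_rot: [-3.142, -0.0, 1.568]
wrist_force: [1.7, 0.2, -1.3]
grip_width: 0.0273
gripper_force: 55.1
```

Emit:
jog_arm(
  moves=[
    [0, -30, 25, 0, 0, 0, 0],
    [0, -60, 50, 0, 0, 0, 0],
    [0, -90, 75, 0, 0, 0, 0],
    [0, -115, 95, 0, 0, 0, 0],
    [0, -135, 112, 0, 0, 0, 0],
    [0, -150, 124, 0, 0, 0, 0],
    [0, -150, 124, 0, 0, 0, 0],
    [0, -150, 124, 0, 0, 0, 0],
  ],
)

```text
clock: 10.35
position: [0.6207, 0.0206, 0.2123]
tcp_rot: [-3.14, -0.0, 1.567]
wrist_force: [-1.2, 0.5, -1.6]
grip_width: 0.0272
gripper_force: 55.4
```

```bash
python3 - <<'E'
from cell import *
from h import *
s=get_state();c=camera_params('wrist');p,d=camera('wrist')
T=s['position'];print(T,s['tcp_rot'],s['grip_width'],s['wrist_force'],s['gripper_force'],s['qpos'])
np.savez('w6.npz',p=p,d=d,**c);cv2.imwrite('pics/w6.png',p[:,:,::-1])
W=world(d,c['mtx'],c['R'],c['t'])
m=(d>0)&(W[...,2]>.095)&(W[...,2]<.115)&(np.hypot(W[...,0]-.639,W[...,1])<.05)
print(W[m].min(0),W[m].max(0),m.sum())
E
```

```text
[0.62074195 0.02063739 0.21226681] [-3.14031252e+00 -4.25057088e-04  1.56683348e+00] 0.02722343067527139 [-1.24257215  0.46021791 -1.61076362] 55.3882098197937 [-1.57192960e-01  5.20490393e-01  1.11746114e+00  2.25175989e-04
  1.50497113e+00 -1.53245344e-01]
[ 0.61855827 -0.02166578  0.09519596] [0.6745056  0.0378749  0.11073746] 1170
```

View pics/w6.png

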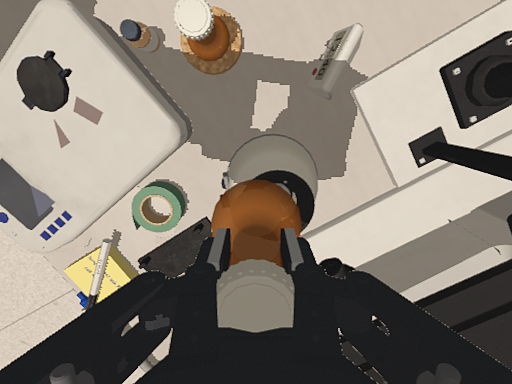

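The mixer ring sits right under the bulb (ring edge near (300,190)), with nothing else in the way. Both cameras agree on a TCP target of about (0.640, 0.0037). I'll align and lower to just above the seat.

Emit:
jog_arm(
  moves=[
    [0, -10, 11, 0, 0, 0, 0],
    [0, -17, 19, 0, 0, 0, 0],
    [0, -17, 19, 15, 0, 0, 0],
    [0, -17, 19, 30, 0, 0, 0],
    [0, -17, 19, 42, 0, 0, 0],
    [0, -17, 19, 52, 0, 0, 0],
    [0, -17, 19, 54, 0, 0, 0],
    [0, -17, 19, 54, 0, 0, 0],
  ],
)

```text
clock: 11.2
position: [0.6401, 0.0036, 0.1588]
tcp_rot: [-3.141, -0.0, 1.567]
wrist_force: [0.8, -0.4, -1.5]
grip_width: 0.0276
gripper_force: 55.3
```

```bash
python3 - <<'E'
from cell import *
from h import *
for n in("top","scene"):
    p,d=camera(n);np.savez(n+'1.npz',p=p,d=d,**camera_params(n))
    u,v=(312,157) if n=='top' else (262,165)
    cv2.imwrite(f'pics/{n}1.png',cv2.resize(p[v-55:v+55,u-65:u+65,::-1],None,fx=5,fy=5,interpolation=cv2.INTER_CUBIC))
s=get_state();print(s['position'],s['tcp_rot'],s['wrist_force'])
E
```

```text
[0.6403257  0.00345463 0.15954398] [3.14035063e+00 2.25368849e-04 1.56730030e+00] [ 0.44593163 -0.04545095 -1.74656557]
```

View pics/scene1.png

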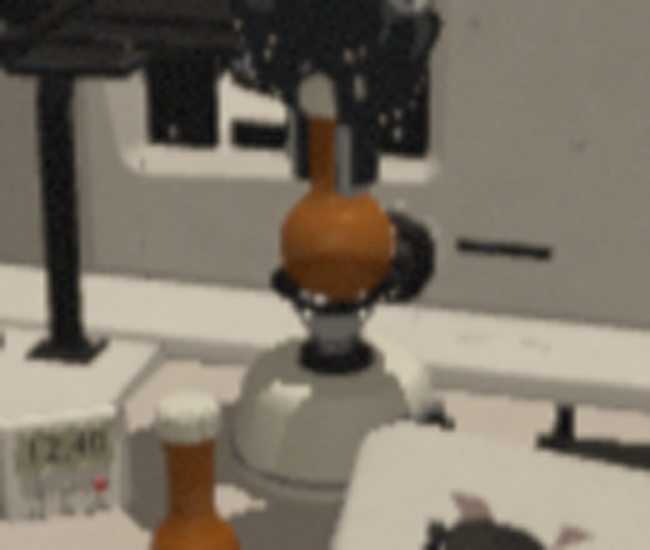

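Scene view: the bulb (centre column about 338) sits over the ring (columns 275–395, centre about 335), so it's centred. Lowering slowly while watching the force.

Emit:
jog_arm(
  moves=[
    [0, 0, 0, 3, 0, 0, 0],
    [0, 0, 0, 6, 0, 0, 0],
    [0, 0, 0, 8, 0, 0, 0],
    [0, 0, 0, 8, 0, 0, 0],
  ],
)

```text
clock: 11.7
position: [0.6401, 0.0035, 0.151]
tcp_rot: [3.141, -0.0, 1.567]
wrist_force: [-0.1, 0.2, 1.6]
grip_width: 0.0274
gripper_force: 55.0
```

Emit:
jog_arm(
  moves=[
    [0, 0, 0, 2, 0, 0, 0],
    [0, 0, 0, 4, 0, 0, 0],
    [0, 0, 0, 4, 0, 0, 0],
  ],
)

```text
clock: 12.0
position: [0.6402, 0.0035, 0.1471]
tcp_rot: [3.141, -0.0, 1.567]
wrist_force: [-1.0, 0.7, 6.2]
grip_width: 0.0272
gripper_force: 54.7
```

Emit:
jog_arm(
  moves=[
    [0, 0, 0, 2, 0, 0, 0],
    [0, 0, 0, 3.5, 0, 0, 0],
    [0, 0, 0, 3.5, 0, 0, 0],
    [0, 0, 0, 3.5, 0, 0, 0],
  ],
)

```text
clock: 12.4
position: [0.6404, 0.0035, 0.1443]
tcp_rot: [3.14, 0.0, 1.567]
wrist_force: [-1.2, 0.9, 7.5]
grip_width: 0.0274
gripper_force: 54.6
```

Emit:
jog_arm(
  moves=[
    [0, 0, 0, 1, 0, 0, 0],
    [0, 0, 0, 1, 0, 0, 0],
    [0, 0, 0, 1, 0, 0, 0],
  ],
)

```text
clock: 12.7
position: [0.6404, 0.0035, 0.1434]
tcp_rot: [3.14, 0.0, 1.567]
wrist_force: [-1.1, 1.3, 7.9]
grip_width: 0.0277
gripper_force: 54.6
```

Emit:
jog_arm(
  moves=[
    [0, 0, 0, 1, 0, 0, 0],
    [0, 0, 0, 1, 0, 0, 0],
    [0, 0, 0, 1, 0, 0, 0],
  ],
)

```text
clock: 13.0
position: [0.6405, 0.0036, 0.1425]
tcp_rot: [3.139, 0.0, 1.567]
wrist_force: [-0.9, 1.0, 9.8]
grip_width: 0.0273
gripper_force: 54.7
```

Emit:
jog_arm(
  moves=[
    [0, 0, 0, 1, 0, 0, 0],
    [0, 0, 0, 1, 0, 0, 0],
    [0, 0, 0, 1, 0, 0, 0],
  ],
)

```text
clock: 13.3
position: [0.6405, 0.0035, 0.1417]
tcp_rot: [3.139, 0.0, 1.567]
wrist_force: [-1.1, 2.4, 10.6]
grip_width: 0.0276
gripper_force: 54.3
```

Emit:
jog_arm(
  moves=[
    [0, 0, 0, 1, 0, 0, 0],
    [0, 0, 0, 1, 0, 0, 0],
    [0, 0, 0, 1, 0, 0, 0],
  ],
)

```text
clock: 13.6
position: [0.6407, 0.0036, 0.1411]
tcp_rot: [3.138, 0.0, 1.567]
wrist_force: [-1.5, 1.7, 12.4]
grip_width: 0.0272
gripper_force: 54.2
```

```bash
python3 - <<'E'
from cell import *
from h import *
s=get_state();print(s['position'],s['wrist_force'],s['tcp_rot'])
def seg(f):
    p,d,K,R,t=load(f);W=world(d,K,R,t)
    h=cv2.cvtColor(p,cv2.COLOR_RGB2HSV)
    m=((h[...,1]>110)&(h[...,0]<25)).astype(np.uint8)
    m[:120]=0;m[195:]=0;m[:,:240]=0;m[:,295:]=0
    return p,m,W,d
p,d=camera('scene');np.savez('scene2.npz',p=p,d=d,**camera_params('scene'))
for f in('scene1.npz','scene2.npz'):
    p,m,W,d=seg(f);c=max(cv2.findContours(m,0,2)[0],key=cv2.contourArea);print(cv2.boundingRect(c))
ims=[cv2.resize(load(f)[0][110:220,197:277+50,::-1][:, :80+20],None,fx=4,fy=5,interpolation=cv2.INTER_CUBIC) for f in('scene1.npz','scene2.npz')]
cv2.imwrite('pics/cmp.png',np.hstack([cv2.resize(load(f)[0][115:215,217:307,::-1],None,fx=4.4,fy=4.4,interpolation=cv2.INTER_CUBIC) for f in('scene1.npz','scene2.npz')]))
E
```

```text
[0.64066642 0.00364482 0.14110235] [-1.50315009  1.72154045 12.36465385] [3.13847558e+00 1.45822399e-04 1.56739881e+00]
(253, 134, 24, 37)
(253, 140, 24, 35)
```

View pics/cmp.png

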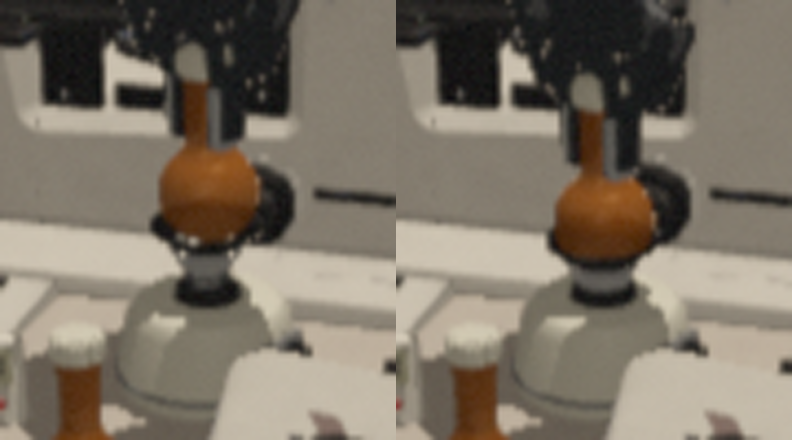

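Emit:
jog_arm(
  moves=[
    [0, 0, 0, 1, 0, 0, 0],
    [0, 0, 0, 1.5, 0, 0, 0],
    [0, 0, 0, 1.5, 0, 0, 0],
    [0, 0, 0, 1.5, 0, 0, 0],
    [0, 0, 0, 1.5, 0, 0, 0],
  ],
)

```text
clock: 14.15
position: [0.641, 0.0037, 0.1407]
tcp_rot: [3.137, 0.0, 1.568]
wrist_force: [-1.7, 2.7, 17.4]
grip_width: 0.0277
gripper_force: 53.9
```

```bash
python3 chk.py pics/w7.png
```

```text
[0.64104988 0.00367067 0.14073514] [3.13654204e+00 4.01022079e-04 1.56751140e+00] 0.02773769131286894 [-1.71628126  2.70280942 17.41499086] 53.92712116241455
captop [0.6409864  0.00720311 0.19542945] 2675
```

The ring is on its stop: the last 1.5 mm of command gave only 0.4 mm and 5 N more. The cap is still home, with no slip. Handing in.

```bash
python3 -c "
from cell import *
print(job_done())"
```

```text
the job is handed in; nothing more can be done
None
```

I handed the job in at about 14 s on the clock: the large flask's cap is pressed home, and the gripper holds the flask upright in the mixer's ring, pushed down onto its stop with about 19 N; the hand-in returned no verdict.

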